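# Load a pewter blank under the spring clip of a marking holder

### The arm

A 6-joint arm with a two-finger parallel gripper is mounted at the origin on the work surface. World frame = base frame: x ahead of the robot, y to its left, z up, the work surface at z = 0. Lengths are in m, angles in rad, forces in N, time in s.
With the tool pointing down it reaches from about 0.3 to 0.775 m from the base axis. Payload 14.6 kg.
Tool frame: the origin (TCP) lies on the mounting face of the last link; the fingertips stand 199 mm ahead of it and the grasp point (between the pads) lies 180 mm ahead of it; z points along the fingers, y is the line along which they close (so a half turn about z gives the same grasp; the last joint's range is limited). The gripper opens to 94 mm and grips with 3 to 60 N. Pads are 16 mm wide; open, the fingers measure 119 mm over their backs; the gripper's body (75 mm by 177 mm) begins 78 mm behind the grasp point.
Start: joints at [1.106, 0.3, 1.521, -0, 1.321, -0.067], TCP at [0.213, 0.507, 0.405] pointing down, gripper open.
Joint ranges: [-3.03, 3.03], [-0.79, 2.21], [0.23, 2.52], [-1.04, 4.18], [0, 3.07], [-2.55, 2.55]. Speed limits (rad/s): [2.22, 2.22, 2.57, 3.14, 3.14, 3.14].

### API

Orientations are given as [roll, pitch, yaw] about the fixed x, y, z axes, in that order (R = Rz(yaw) Ry(pitch) Rx(roll)).
In Python, from station import get_obs, camera, hand_in gives the robot as it stands.
- The arm moves only by the tool apply_moves, never from a script. Its argument "increments" is a list of rows, each an object of numbers: "tx", "ty", "tz": the shift along the tool's x, y, z as a fraction of full scale; "ax", "ay", "az": the turn, a rotation vector about the tool's x, y, z as a fraction of full scale. In form: [{"tx": .., "ty": .., "tz": .., "ax": .., "ay": .., "az": ..}, ...]. A call has 1 to 12 rows; each row shifts and turns the commanded pose from where the row before left it, along the tool's axes as they then stand; what a row does not reach is not made up. Full scale, the value 1, is 30 mm for a shift and 5 degrees for a turn. A row lasts 1/8 s, in which the tool goes at most 62.5 mm and 10.7 degrees, less where a joint would pass 70% of its speed; a pose out of reach is approached as far as the arm can. A call with a number of a shift or a turn outside -1 to 1 is refused whole. A call with a gripper value outside its range is refused whole. "jaw" is the closure, from 0 (fully open) to 1 (shut), set as the call begins (left out, the last holds). The fingers move at their own pace and stop on an object; "force" is the grip in N (left out, the last holds). Time passes only in rows, so rows that do not move let the fingers close. It gives the time, the measured TCP pose, the force, the opening and the grip force at its end, in the units of the state.
- get_obs(): the state, without advancing time (a new reading comes with each control period).
- camera(name): name is "scene" or "side" or "wrist"; returns a dict with "pixels" (400x640x3 uint8, red, green, blue), "camera_matrix" (3x3 intrinsics, pixels), "dist" ([k1, k2, p1, p2, k3] as OpenCV has them; the pictures are not rectified), "R" (3x3) and "t" (3): a world point X has camera coordinates R X + t; the wrist camera has in their place "T_tool_cam" (4x4, takes a point from camera to tool coordinates, whose origin is the TCP and whose axes are the flange's). Camera axes: x right, y down, z forward; pixel columns grow to the right and rows downward; lengths in m; the calibration is good to about 2 mm. A picture is of the moment at which its call begins: read the wrist's pose just before it. There is no depth.
- hand_in(): hands the job in; it is judged then, once.
The state is a dict: "time_s": time; "qpos": joint angles; "joint_vel": joint speeds; "tau": joint torques, N m; "ee_pos": TCP position; "eef_rot": TCP orientation; "force": force on the tool from outside, world axes, zero at the start; "moment": the same for the moment, N m; "grip_width": finger opening in m; "grip_force": force on a finger pad.
Only numpy, scipy, OpenCV 4.12 (cv2) and the standard library are available. Lean on these libraries where they do the work, as an engineer would, in place of code of your own. Each camera call takes 0.05 s, during which the arm holds its last target. There are 200 camera calls.

### The job

Load the flat pewter blank into the blue marking holder: with one fingertip press the red plate down and keep it held, so that the clip's lip stands up clear, and with the other fingertip push the blank along its channel, under the lip, until it rests fully home against the brass end stop. Only then let the plate come up, so that the lip clamps the blank, and move clear. Push the blank flat along the bed without picking it up, and leave everything else on the bench where it is.

Things in the scene. Friction and masses are not known exactly. Their poses are not given: they have to be found in the camera images.
- holder: Blue marking holder with dark steel bed, fixed to the bench. Origin on the bench top, z up, x = push direction. In its frame, mm: base plate x -150..50, y -85..67, 8 thick; bed top z 30, x -145..45, y -80..-10. Hinge line of the clip along x at y 0, z 44; blue hinge ears x -7..29, y -7..5, to z 48. At x below -10 only bed, guides, blank and red plate.
- end_stop (a point): Middle of the brass end stop's face at bed level, (35, -45, 30) mm in the holder's frame; the stop rises 9 mm above the bed across the channel. The channel runs along x between two brass side guides, inner faces at y -73 and -17, 5 mm higher than the bed, open at the -x end.
- blank: Pale pewter blank, 70 (its x) x 50 (its y) x 8 mm, about 0.2 kg, loose and flat in the channel (centre line y -45 in the holder's frame, 3 mm play each side), before the lip. Origin: centre of its underside. Home: front edge on the end stop, origin at x 0 in the holder's frame. Starts with its front edge 10 to 35 mm short of the lip.
- clip (a joint): Rigid spring rocker on the hinge line. 0: released, lip 1 mm above the bed, blocking the channel. Grows to 0.6 rad as the red plate goes down and the lip rises. Lip clears the blank from 0.18 rad; 0.25 or more is well open. Let go on the blank it rests near 0.18. The spring returns it at once; pressing takes 3 N to start, 5 to 8 N when open, 35 mm from the hinge line.
- clip_plate (a point): On top of the red press plate, mid-length, 35 mm from the hinge line. Plate: x -130..20, y 1..51 mm in the holder's frame, top at z 46 when released (16 above the bed), free beneath. Press it 25 to 45 mm from the hinge line, anywhere along x; a fingertip can slide along it. Pressed 11 to 12 mm: about 0.35 rad, fingertips 4 to 5 mm above bed level, below the blank's top.
- clip_lip (a point): Middle of the underside of the steel lip: x 5..20, y -52..-38 mm in the holder's frame, at the end of a steel arm that reaches over the channel from the hinge. With the blank home its rear edge is at x -35, 40 mm short of the lip, so the pushing finger stays well before the lip.
- brush: Bystander, to be left alone: a flat workshop brush with a wooden handle lying on the bench beside the holder
- ingot: Bystander, to be left alone: a loose pewter ingot, 90 x 35 x 20 mm, on the bench on the other side of the holder
- tankard: Bystander, to be left alone: a metal tankard, 80 across and 100 mm tall, with a handle
- hammer: Bystander, to be left alone: a hammer lying on the bench
- jar: Bystander, to be left alone: an amber glass jar, 64 across, 75 mm tall
- dish: Bystander, to be left alone: a metal dish, 100 across, 40 mm tall
Things that resemble listed ones, but are neither listed nor needed, are in the scene too. Leave any orange look-alike of the holder alone.

How it is judged:
By the outcome, as a careful person would: the job done as asked, in the order asked, and still so for the second after the job is handed in, with the robot touching nothing.
It also fails if it takes over 35 s, if anything falls off the work surface, if the arm or the gripper's body presses on something with over 40 N, if the wrist force passes 120 N, or if a joint passes its speed limit or range.

## Working session

There is one attempt and no reset: what is moved stays moved. The work goes in short steps, Python scripts to look and compute and a tool call to move; the robot and the scene stay as the last step left them, time stands still between calls to the robot, and variables do not carry over. Pictures are saved under pics/ and viewed, at most 10 in all, crops included, and the job is handed in when it is done.

Besides the shell and the picture viewer there is one more tool, called after "Call:" by a JSON object that holds its "fn" and its "kwargs". apply_moves: Moves the arm, as the interface text tells. Its arguments: {"type":"object","properties":{"increments":{"type":"array"},"jaw":{"type":"number"},"force":{"type":"number"}},"required":["increments"]}

```bash
mkdir -p pics; ls
python3 - <<'E'
from station import get_obs,camera
import cv2,numpy as np
print(get_obs())
a=[]
for n in("scene","side"):
    c=camera(n); np.savez(n,**c); cv2.imwrite(f"pics/{n}0.png",c["pixels"][:,:,::-1])
    print(n,c["camera_matrix"].tolist(),c["dist"],c["R"].tolist(),c["t"])
E
```

```text
pics
{'time_s': 0.0, 'qpos': array([ 1.10639557e+00,  3.00490566e-01,  1.52161706e+00,  1.16201759e-05,
        1.32068459e+00, -6.65972755e-02]), 'joint_vel': array([-0.00142907,  0.00196934,  0.0018078 ,  0.0004662 ,  0.00077633,
       -0.00033747]), 'tau': array([ 3.41540792e-03, -5.31806982e+01, -3.52749252e+01,  7.10198446e-02,
        2.43129063e-02, -8.18361264e-05]), 'ee_pos': array([0.21305128, 0.50702029, 0.40406029]), 'eef_rot': array([-3.14039650e+00, -9.10585315e-05,  2.74378624e+00]), 'force': array([-0.41413406,  0.10455317,  0.21703444]), 'moment': array([ 0.00783047, -0.01382915,  0.0247061 ]), 'grip_force': 0.0, 'grip_width': 0.09404869126614246}
scene [[484.9753458519003, 0.0, 320.79211074053836], [0.0, 484.9753458519003, 197.49326110761004], [0.0, 0.0, 1.0]] [-0.08812231  0.          0.          0.          0.        ] [[-0.7563344320842108, 0.6541764695281054, -0.0033724708447038488], [0.5299481868126568, 0.6096674985224256, -0.5894577682407671], [-0.3835533158999307, -0.44761444118923627, -0.8077921551370847]] [ 0.48909436 -0.27890368  1.81247572]
side [[471.46579729601865, 0.0, 316.71382094685356], [0.0, 471.46579729601865, 200.11140568643685], [0.0, 0.0, 1.0]] [-0.11182426  0.          0.          0.          0.        ] [[0.7273231011760849, -0.6862345496852708, 0.009124106194927322], [-0.4905916231182481, -0.5291709124036829, -0.6923135162569459], [0.47991766566964944, 0.4990594035624492, -0.7215391506315422]] [-0.45840348  0.36269407  1.24034257]
```

View pics/scene0.png

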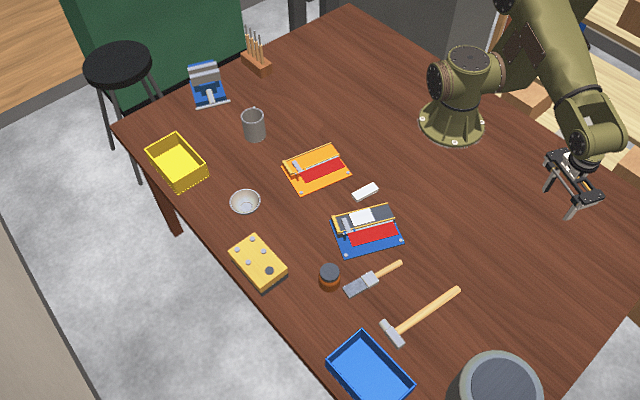

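View pics/side0.png

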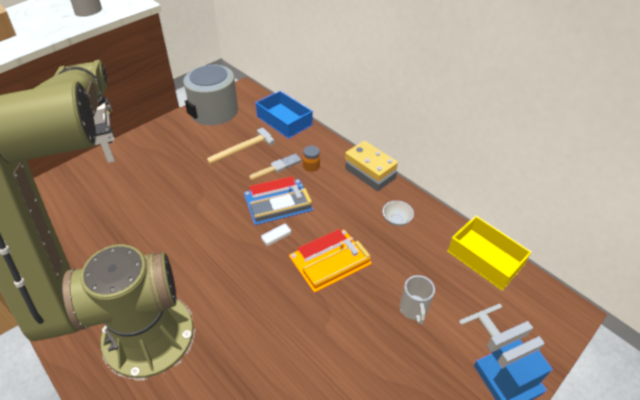

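The blue holder is at scene pixel (367,231) and side pixel (278,200), with the lip end at scene (345,225). The pale blank is at scene (360,215). I'll measure it by casting rays from the red plate and the blank.

```bash
cat > h.py <<'E'
import numpy as np,cv2
def ray(c,uv,z,R=None,t=None):
    R=c["R"] if R is None else R; t=c["t"] if t is None else t
    p=cv2.undistortPoints(np.float64(uv).reshape(-1,1,2),c["camera_matrix"],c["dist"])[:,0]
    d=np.c_[p,np.ones(len(p))]@R; o=-R.T@t
    return o+d*((z-o[2])/d[:,2])[:,None]
def blobs(px,box,lo,hi):
    u0,v0,u1,v1=box; m=np.zeros(px.shape[:2],np.uint8)
    hsv=cv2.cvtColor(px,cv2.COLOR_RGB2HSV)
    m[v0:v1,u0:u1]=cv2.inRange(hsv,lo,hi)[v0:v1,u0:u1]
    cs=cv2.findContours(m,cv2.RETR_EXTERNAL,cv2.CHAIN_APPROX_NONE)[0]
    return max(cs,key=cv2.contourArea)[:,0]
def rect(c,cont,z,R=None,t=None):
    P=ray(c,cont,z,R,t)[:,:2]*1000
    r=cv2.minAreaRect(P.astype(np.float32)); return r
E
python3 - <<'E'
from h import *
for n,box in(("scene",(325,195,410,262)),("side",(240,172,316,222))):
    c=np.load(n+".npz"); px=c["pixels"]
    for nm,lo,hi,z in(("red",(0,150,60),(6,255,255),.046),("blank",(0,0,185),(179,45,255),.038),("blue",(100,120,60),(125,255,255),.008)):
        k=blobs(px,box,lo,hi); print(n,nm,k.mean(0),len(k),rect(c,k,z), cv2.boxPoints(rect(c,k,z)).round().tolist())
    u0,v0,u1,v1=box; cv2.imwrite(f"pics/{n}c.png",cv2.resize(px[v0-8:v1+8,u0-8:u1+8,::-1],None,fx=4,fy=4,interpolation=cv2.INTER_CUBIC))
a=cv2.imread("pics/scenec.png");b=cv2.imread("pics/sidec.png");w=max(a.shape[1],b.shape[1])
f=lambda i:cv2.copyMakeBorder(i,0,0,0,w-i.shape[1],0)
cv2.imwrite("pics/both.png",np.vstack([f(a),f(b)]))
E
```

```text
scene red [372.27433628 233.4159292 ] 113 ((586.1339721679688, 171.15771484375), (47.19263458251953, 150.14996337890625), 66.50358581542969) [[508.0, 179.0], [646.0, 120.0], [664.0, 163.0], [527.0, 223.0]]
scene blank [361.46875  216.515625] 64 ((564.9287109375, 100.79954528808594), (49.78336715698242, 71.61792755126953), 67.0572738647461) [[522.0, 92.0], [588.0, 64.0], [608.0, 110.0], [542.0, 138.0]]
scene blue [365.1965812  240.36752137] 234 ((577.3676147460938, 137.91624450683594), (149.96084594726562, 198.552490234375), 66.00576782226562) [[456.0, 110.0], [638.0, 29.0], [699.0, 166.0], [517.0, 247.0]]
side red [271.74747475 184.41414141] 99 ((591.1593017578125, 176.61102294921875), (43.2498664855957, 153.47731018066406), 65.8991928100586) [[512.0, 188.0], [652.0, 126.0], [670.0, 165.0], [530.0, 228.0]]
side blank [275.44444444 200.56666667] 90 ((548.8749389648438, 112.03235626220703), (61.55635452270508, 119.68365478515625), 66.2483139038086) [[482.0, 108.0], [591.0, 60.0], [616.0, 116.0], [506.0, 164.0]]
side blue [263.68253968 197.76190476] 126 ((561.6066284179688, 186.39370727539062), (88.97086334228516, 172.38540649414062), 89.32941436767578) [[475.0, 143.0], [647.0, 141.0], [648.0, 230.0], [476.0, 232.0]]
```

View pics/both.png

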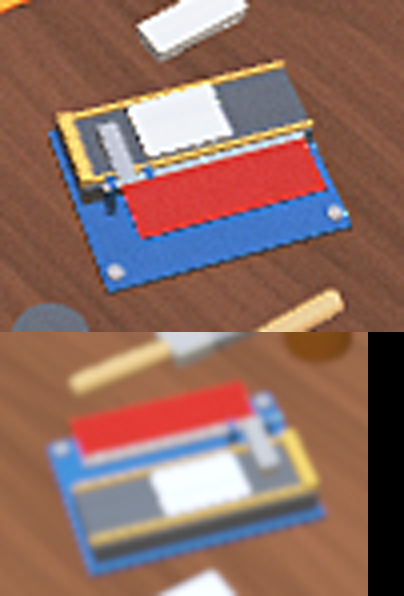

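Holder pose is about (0.6275, 0.1265), yaw about -23.5°, so tool x ≈ -holder x and tool y ≈ holder y. The blank's centre is at about x -47. Next I move over the approach point.

Call:
{"fn": "apply_moves", "kwargs": {"increments": [{"tx": -1, "ty": -0.46}, {"tx": -1, "ty": -0.46}, {"tx": -1, "ty": -0.46}, {"tx": -1, "ty": -0.46}, {"tx": -1, "ty": -0.46}, {"tx": -1, "ty": -0.46}, {"tx": -1, "ty": -0.46}, {"tx": -1, "ty": -0.46}, {"tx": -1, "ty": -0.46}, {"tx": -1, "ty": -0.46}, {"tx": -1, "ty": -0.46}, {"tx": -1, "ty": -0.46}], "jaw": 0.26}}

```text
schema error: expected keys tx, ty, tz, ax, ay, az
```

Call:
{"fn": "apply_moves", "kwargs": {"increments": [{"tx": -1, "ty": -0.46}, {"tx": -1, "ty": -0.46}, {"az": 0.14}, {}, {}]}}

```text
schema error: expected keys tx, ty, tz, ax, ay, az
```

Run:
```python
from h import *
from station import get_obs,camera
from scipy.spatial.transform import Rotation as Ro
o=get_obs(); c=camera("wrist"); np.savez("wrist",**c,ee=o["ee_pos"],rot=o["eef_rot"])
print(o["ee_pos"],o["eef_rot"],o["grip_width"],o["qpos"],o["force"])
print(c["T_tool_cam"].round(3).tolist())
cv2.imwrite("pics/w1.png",c["pixels"][:,:,::-1])
```

```text
[0.21305875 0.50703609 0.40415433] [-3.14056139e+00 -1.10623452e-04  2.74377427e+00] 0.09394840940615241 [ 1.10639233e+00  3.00428715e-01  1.52147505e+00  4.31024625e-05
  1.32072523e+00 -6.65963592e-02] [ 0.07130234 -0.10906441  1.17214948]
[[-0.001, -0.957, -0.289, 0.086], [1.0, -0.001, -0.001, 0.0], [0.0, -0.289, 0.957, 0.021], [0.0, 0.0, 0.0, 1.0]]
```

View pics/w1.png

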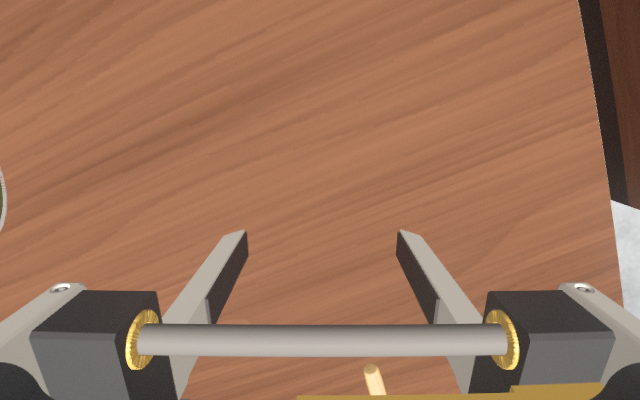

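The wrist view shows no holder because that call was refused: it wants all six keys. I'm resending them in full, going a bit further forward so the camera sees the holder.

Call:
{"fn": "apply_moves", "kwargs": {"increments": [{"tx": -1, "ty": -0.4, "tz": 0, "ax": 0, "ay": 0, "az": 0}, {"tx": -1, "ty": -0.4, "tz": 0, "ax": 0, "ay": 0, "az": 0}, {"tx": -1, "ty": -0.4, "tz": 0, "ax": 0, "ay": 0, "az": 0}, {"tx": -1, "ty": -0.4, "tz": 0, "ax": 0, "ay": 0, "az": 0}, {"tx": -1, "ty": -0.4, "tz": 0, "ax": 0, "ay": 0, "az": 0}, {"tx": -1, "ty": -0.4, "tz": 0, "ax": 0, "ay": 0, "az": 0}, {"tx": -1, "ty": -0.4, "tz": 0, "ax": 0, "ay": 0, "az": 0}, {"tx": -1, "ty": -0.4, "tz": 0, "ax": 0, "ay": 0, "az": 0}, {"tx": -1, "ty": -0.4, "tz": 0, "ax": 0, "ay": 0, "az": 0}, {"tx": -1, "ty": -0.4, "tz": 0, "ax": 0, "ay": 0, "az": 0}, {"tx": -1, "ty": -0.4, "tz": 0, "ax": 0, "ay": 0, "az": 0}, {"tx": -1, "ty": -0.4, "tz": 0, "ax": 0, "ay": 0, "az": 0}], "jaw": 0.26}}

```text
time_s: 1.65
ee_pos: [0.4898, 0.234, 0.4044]
eef_rot: [-3.141, -0.0, 2.744]
force: [0.4, 0.6, -0.1]
grip_width: 0.0694
grip_force: 0.0
```

Call:
{"fn": "apply_moves", "kwargs": {"increments": [{"tx": -1, "ty": -0.4, "tz": 0, "ax": 0, "ay": 0, "az": 0}, {"tx": -1, "ty": -0.4, "tz": 0, "ax": 0, "ay": 0, "az": 0}, {"tx": -1, "ty": -0.4, "tz": 0, "ax": 0, "ay": 0, "az": 0}, {"tx": -1, "ty": -0.4, "tz": 0, "ax": 0, "ay": 0, "az": 0.14}, {"tx": 0, "ty": 0, "tz": 0, "ax": 0, "ay": 0, "az": 0}, {"tx": 0, "ty": 0, "tz": 0, "ax": 0, "ay": 0, "az": 0}]}}

```text
time_s: 2.4
ee_pos: [0.5809, 0.1445, 0.4044]
eef_rot: [-3.141, -0.001, 2.732]
force: [0.3, 0.6, -0.1]
grip_width: 0.0697
grip_force: 0.0
```

Run:
```python
from h import *
from station import get_obs,camera
o=get_obs(); c=camera("wrist"); np.savez("wrist",**c,ee=o["ee_pos"],rot=o["eef_rot"])
print(o["time_s"],o["ee_pos"],o["eef_rot"],o["grip_width"],o["qpos"],o["force"])
cv2.imwrite("pics/w2.png",c["pixels"][:,:,::-1])
```

```text
2.4 [0.58086642 0.14448474 0.4043572 ] [-3.14132226e+00 -6.35299381e-04  2.73179017e+00] 0.06973699428095413 [ 1.82592601e-01  4.09150139e-01  1.37469270e+00  1.33396050e-04
  1.35842784e+00 -9.78429485e-01] [ 0.2512313   0.56419219 -0.1093168 ]
```

View pics/w2.png

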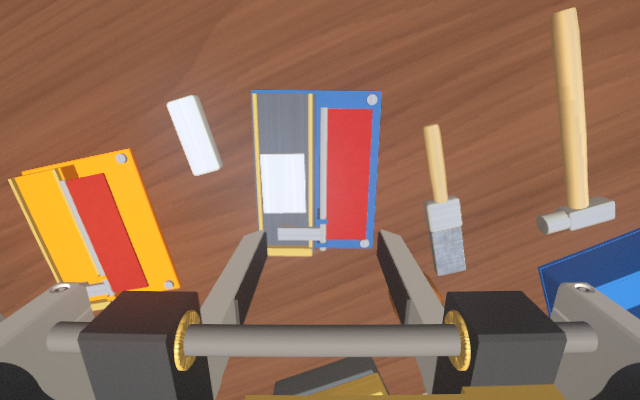

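The wrist picture shows the whole holder: red plate at (348,175), blank at (284,183), lip at (300,234), brass stop at (290,252). Measuring from this.

Run:
```python
from h import *
from scipy.spatial.transform import Rotation as Ro
c=dict(np.load("wrist.npz")); px=c["pixels"]
T=np.eye(4);T[:3,:3]=Ro.from_euler("xyz",c["rot"]).as_matrix();T[:3,3]=c["ee"]
M=np.linalg.inv(T@c["T_tool_cam"]);R,t=M[:3,:3],M[:3,3]
box=(245,80,390,262);res={}
for nm,lo,hi,z in(("red",(0,150,60),(6,255,255),.046),("blank",(0,0,185),(179,45,255),.038),("blue",(100,120,60),(125,255,255),.008)):
    b=(245,145,308,222) if nm=="blank" else box
    k=blobs(px,b,lo,hi);r=rect(c,k,z,R,t);res[nm]=r;print(nm,r)
    if nm=="blank": kb=k
a=res["red"]; ang=a[2] if a[1][0]>a[1][1] else a[2]-90
while ang>90:ang-=180
while ang<-90:ang+=180
th=np.radians(ang);H=np.array([[np.cos(th),-np.sin(th)],[np.sin(th),np.cos(th)]])
off={"red":(-55,26),"blue":(-50,-9)}
for k,v in off.items(): print(k,"origin",np.array(res[k][0])-H@v)
print("yaw",ang)
O=np.array(res["red"][0])-H@off["red"]
print("tool in holder",H.T@(c["ee"][:2]*1000-O),"tool yaw off",np.degrees(c["rot"][2])-180-ang)
P=(ray(c,kb,.038,R,t)[:,:2]*1000-O)@H;print("blank ext",np.percentile(P,[2,98],axis=0),H.T@(np.array(res["blank"][0])-O))
```

```text
red ((586.4409790039062, 173.7036590576172), (45.628631591796875, 147.71905517578125), 66.11106872558594)
blank ((565.7544555664062, 102.96662139892578), (50.31913757324219, 69.92293548583984), 66.98497772216797)
blue ((575.8178100585938, 139.25059509277344), (148.4207763671875, 196.2948760986328), 65.87712097167969)
red origin [626.2001614 127.657949 ]
blue origin [625.17910497 127.23133702]
yaw -23.888931274414062
tool in holder [-48.26436159  -2.97330555] tool yaw off 0.4089782889388971
blank ext [[-80.06483862 -72.31135226]
 [-10.16061561 -22.01325695]] [-45.26833309 -47.05446877]
```

Rear edge is at -80. I'll back up to tool x about -100, y about -5, and descend to just above the plate.

Call:
{"fn": "apply_moves", "kwargs": {"increments": [{"tx": 0.6, "ty": -0.1, "tz": 0, "ax": 0, "ay": 0, "az": 0.08}, {"tx": 0.6, "ty": 0, "tz": 0.5, "ax": 0, "ay": 0, "az": 0}, {"tx": 0.55, "ty": 0, "tz": 1, "ax": 0, "ay": 0, "az": 0}, {"tx": 0, "ty": 0, "tz": 1, "ax": 0, "ay": 0, "az": 0}, {"tx": 0, "ty": 0, "tz": 1, "ax": 0, "ay": 0, "az": 0}, {"tx": 0, "ty": 0, "tz": 1, "ax": 0, "ay": 0, "az": 0}, {"tx": 0, "ty": 0, "tz": 0.4, "ax": 0, "ay": 0, "az": 0}, {"tx": 0, "ty": 0, "tz": 0, "ax": 0, "ay": 0, "az": 0}]}}

```text
time_s: 3.45
ee_pos: [0.5318, 0.1629, 0.2577]
eef_rot: [-3.141, -0.0, 2.725]
force: [0.1, -0.4, -0.2]
grip_width: 0.0696
grip_force: 0.0
```

```bash
cat > shot.py <<'E'
from h import *
from station import get_obs,camera
import sys
o=get_obs(); print(o["time_s"],o["ee_pos"].round(4),o["eef_rot"].round(4),o["grip_width"],o["force"].round(1))
s=camera("scene")["pixels"][165:265,310:440,::-1];d=camera("side")["pixels"][135:235,220:350,::-1]
cv2.imwrite(sys.argv[1],cv2.resize(np.hstack([s,d]),None,fx=3,fy=3,interpolation=cv2.INTER_CUBIC))
w=camera("wrist")["pixels"]; cv2.imwrite(sys.argv[1].replace(".png","w.png"),w[:,:,::-1])
E
python3 shot.py pics/a1.png
```

```text
3.45 [0.5318 0.1629 0.2577] [-3.1412e+00 -5.0000e-04  2.7252e+00] 0.06964500195267236 [ 0.1 -0.4 -0.2]
```

View pics/a1.png

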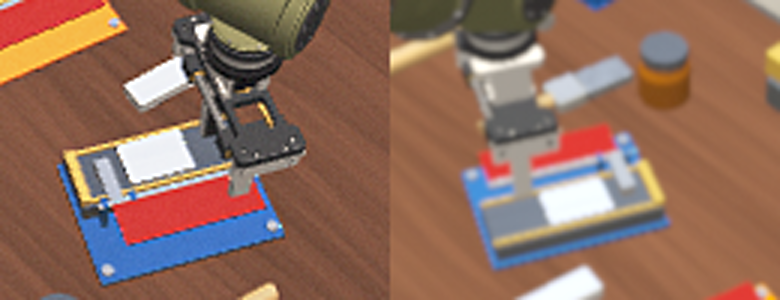

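One fingertip is over the plate and the other over the bed behind the blank. Pressing down 23 mm.

Call:
{"fn": "apply_moves", "kwargs": {"increments": [{"tx": 0, "ty": 0, "tz": 0.25, "ax": 0, "ay": 0, "az": 0}, {"tx": 0, "ty": 0, "tz": 0.25, "ax": 0, "ay": 0, "az": 0}, {"tx": 0, "ty": 0, "tz": 0.25, "ax": 0, "ay": 0, "az": 0}, {"tx": 0, "ty": 0, "tz": 0, "ax": 0, "ay": 0, "az": 0}, {"tx": 0, "ty": 0, "tz": 0, "ax": 0, "ay": 0, "az": 0}]}}

```text
time_s: 4.22
ee_pos: [0.5321, 0.1624, 0.2352]
eef_rot: [3.141, 0.0, 2.724]
force: [-1.1, -0.0, 5.8]
grip_width: 0.0697
grip_force: 2.6
```

Call:
{"fn": "apply_moves", "kwargs": {"increments": [{"tx": 0, "ty": 0, "tz": 0.06, "ax": 0, "ay": 0, "az": 0}, {"tx": -0.2, "ty": 0, "tz": 0, "ax": 0, "ay": 0, "az": 0}, {"tx": -0.2, "ty": 0, "tz": 0, "ax": 0, "ay": 0, "az": 0}, {"tx": -0.2, "ty": 0, "tz": 0, "ax": 0, "ay": 0, "az": 0}, {"tx": -0.2, "ty": 0, "tz": 0, "ax": 0, "ay": 0, "az": 0}, {"tx": -0.2, "ty": 0, "tz": 0, "ax": 0, "ay": 0, "az": 0}, {"tx": -0.2, "ty": 0, "tz": 0, "ax": 0, "ay": 0, "az": 0}, {"tx": 0, "ty": 0, "tz": 0, "ax": 0, "ay": 0, "az": 0}]}}

```text
time_s: 5.22
ee_pos: [0.565, 0.1481, 0.2333]
eef_rot: [3.141, -0.0, 2.725]
force: [-0.8, 2.4, 5.8]
grip_width: 0.0694
grip_force: 2.7
```

```bash
python3 shot.py pics/a2.png
```

```text
5.225 [0.565  0.1481 0.2333] [ 3.1409e+00 -3.0000e-04  2.7246e+00] 0.06944779175409009 [-0.8  2.4  5.8]
```

View pics/a2.png

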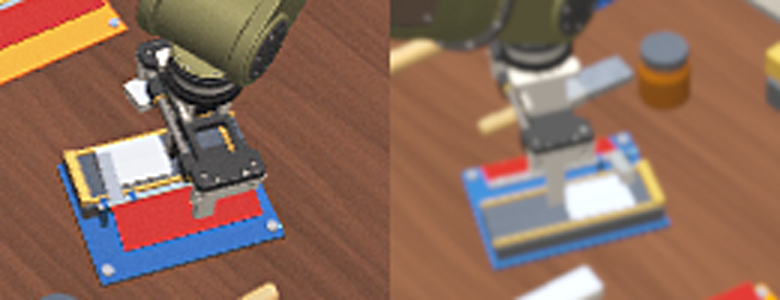

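The blank is sliding under the raised lip, with about 21 mm to go. Tip z is 34.3 mm.

Call:
{"fn": "apply_moves", "kwargs": {"increments": [{"tx": -0.2, "ty": 0, "tz": 0, "ax": 0, "ay": 0, "az": 0}, {"tx": -0.2, "ty": 0, "tz": 0, "ax": 0, "ay": 0, "az": 0}, {"tx": -0.15, "ty": 0, "tz": 0, "ax": 0, "ay": 0, "az": 0}, {"tx": -0.05, "ty": 0, "tz": 0, "ax": 0, "ay": 0, "az": 0}, {"tx": 0, "ty": 0, "tz": 0, "ax": 0, "ay": 0, "az": 0}]}}

```text
time_s: 6.0
ee_pos: [0.5812, 0.141, 0.2333]
eef_rot: [3.141, -0.001, 2.725]
force: [-3.7, 3.9, 5.7]
grip_width: 0.0697
grip_force: 3.7
```

Call:
{"fn": "apply_moves", "kwargs": {"increments": [{"tx": -0.06, "ty": 0, "tz": 0, "ax": 0, "ay": 0, "az": 0}, {"tx": 0, "ty": 0, "tz": 0, "ax": 0, "ay": 0, "az": 0}]}}

```text
time_s: 6.25
ee_pos: [0.5828, 0.1403, 0.2333]
eef_rot: [3.141, -0.001, 2.725]
force: [-4.0, 3.6, 7.0]
grip_width: 0.0694
grip_force: 3.7
```

Call:
{"fn": "apply_moves", "kwargs": {"increments": [{"tx": -0.04, "ty": 0, "tz": 0, "ax": 0, "ay": 0, "az": 0}, {"tx": 0, "ty": 0, "tz": 0, "ax": 0, "ay": 0, "az": 0}]}}

```text
time_s: 6.5
ee_pos: [0.5839, 0.1399, 0.2333]
eef_rot: [3.141, -0.001, 2.725]
force: [-4.1, 4.4, 6.2]
grip_width: 0.0695
grip_force: 3.8
```

Call:
{"fn": "apply_moves", "kwargs": {"increments": [{"tx": -0.03, "ty": 0, "tz": 0, "ax": 0, "ay": 0, "az": 0}, {"tx": 0, "ty": 0, "tz": 0, "ax": 0, "ay": 0, "az": 0}]}}

```text
time_s: 6.75
ee_pos: [0.5847, 0.1395, 0.2333]
eef_rot: [3.141, -0.001, 2.725]
force: [-4.6, 3.4, 7.0]
grip_width: 0.0692
grip_force: 3.9
```

Call:
{"fn": "apply_moves", "kwargs": {"increments": [{"tx": -0.03, "ty": 0, "tz": 0, "ax": 0, "ay": 0, "az": 0}, {"tx": 0, "ty": 0, "tz": 0, "ax": 0, "ay": 0, "az": 0}]}}

```text
time_s: 7.0
ee_pos: [0.5853, 0.1393, 0.2332]
eef_rot: [3.141, -0.002, 2.725]
force: [-7.3, 5.7, 8.5]
grip_width: 0.0696
grip_force: 6.1
```

Call:
{"fn": "apply_moves", "kwargs": {"increments": [{"tx": -0.03, "ty": 0, "tz": 0, "ax": 0, "ay": 0, "az": 0}, {"tx": 0, "ty": 0, "tz": 0, "ax": 0, "ay": 0, "az": 0}]}}

```text
time_s: 7.25
ee_pos: [0.5858, 0.1391, 0.2331]
eef_rot: [-3.141, -0.004, 2.724]
force: [-12.7, 6.9, 10.5]
grip_width: 0.0698
grip_force: 8.2
```

```bash
python3 shot.py pics/a3.png
```

```text
7.25 [0.5858 0.1391 0.2331] [-3.1413 -0.0038  2.7245] 0.0698394245966106 [-12.7   6.9  10.5]
```

View pics/a3.png

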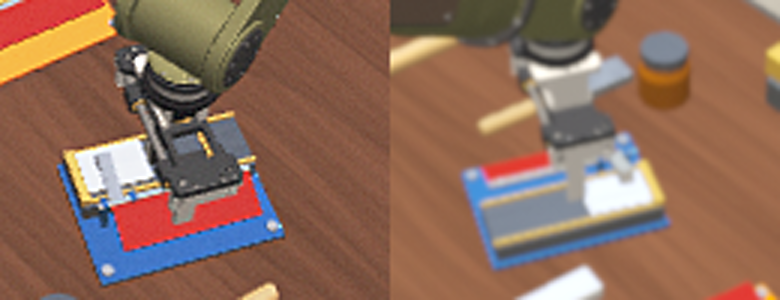

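Resistance rose to about 14 N at the expected home position, and the picture shows the blank against the stop. I'll back the finger off slightly, let the plate up, then go clear.

Call:
{"fn": "apply_moves", "kwargs": {"increments": [{"tx": 0.06, "ty": 0, "tz": 0, "ax": 0, "ay": 0, "az": 0}, {"tx": 0.06, "ty": 0, "tz": 0, "ax": 0, "ay": 0, "az": 0}, {"tx": 0, "ty": 0, "tz": -0.15, "ax": 0, "ay": 0, "az": 0}, {"tx": 0, "ty": 0, "tz": -0.15, "ax": 0, "ay": 0, "az": 0}, {"tx": 0, "ty": 0, "tz": -0.2, "ax": 0, "ay": 0, "az": 0}, {"tx": 0, "ty": 0, "tz": -0.6, "ax": 0, "ay": 0, "az": 0}, {"tx": 0, "ty": 0, "tz": -1, "ax": 0, "ay": 0, "az": 0}, {"tx": 0, "ty": 0, "tz": -1, "ax": 0, "ay": 0, "az": 0}, {"tx": 0, "ty": 0, "tz": -1, "ax": 0, "ay": 0, "az": 0}, {"tx": 0, "ty": 0, "tz": -1, "ax": 0, "ay": 0, "az": 0}, {"tx": 0, "ty": 0, "tz": -1, "ax": 0, "ay": 0, "az": 0}, {"tx": 0, "ty": 0, "tz": 0, "ax": 0, "ay": 0, "az": 0}]}}

```text
time_s: 8.9
ee_pos: [0.583, 0.1397, 0.4194]
eef_rot: [3.139, 0.004, 2.725]
force: [-0.8, 0.3, 0.3]
grip_width: 0.0698
grip_force: 0.0
```

```bash
python3 shot.py pics/a4.png
```

```text
8.9 [0.583  0.1397 0.4194] [3.1393 0.0037 2.7245] 0.06978432020372066 [-0.8  0.3  0.3]
```

View pics/a4w.png

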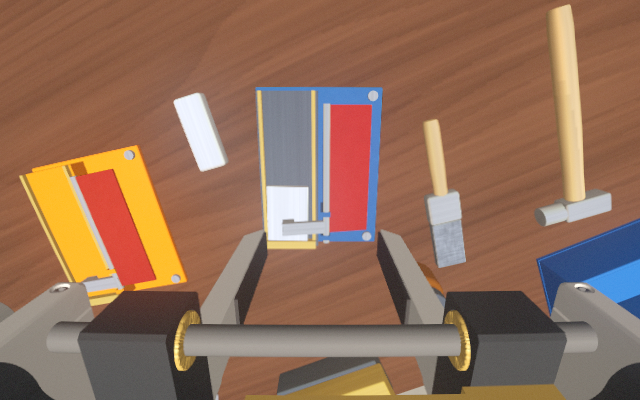

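The blank now spans rows 186–240, right up to the brass stop at row 243, with the lip clamped on it at (303,228). Nothing else has moved and the arm is clear, so I'm handing in.

```bash
python3 -c "
from station import hand_in
print(hand_in())"
```

```text
the job is handed in; nothing more can be done
None
```

The blank is home against the brass end stop and clamped under the lip, the arm is clear with nothing else disturbed, and the job was handed in at about 9 s of the 35 s allowed.

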